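Load two drilled plates onto the welding fixture's posts

ROBOT

A 6-joint arm with a two-finger parallel gripper is mounted at the origin on the work surface. World frame = base frame: x ahead of the robot, y to its left, z up, the work surface at z = 0. Lengths are in m, angles in degrees, forces in N, time in s.
With the tool pointing down it reaches from about 0.25 to 0.725 m from the base axis. Payload 9.7 kg.
Tool frame: the origin (TCP) lies on the centre line of the jaws, within the pads' length; the fingertips stand 22 mm ahead of it and the grasp point (between the pads) lies 3 mm ahead of it; z points along the fingers, y is the direction in which the jaws open and shut (so a half turn about z gives the same grasp; the last joint's range is limited). The gripper opens to 85 mm and grips with 20 to 120 N. Pads are 22 mm wide; open, the fingers measure 114 mm over their backs; the gripper's body (76 mm by 85 mm) begins 54 mm behind the grasp point. The pads swing forward as they close: fully open they stand 13 mm farther back than shut.
Start: joints at [73.396, 4.979, 10.078, 95.1, 0, 90], TCP at [0.157, 0.527, 0.253] pointing down, gripper open.
Joint ranges: [-179.16, 179.16], [-48.56, 103.87], [-65.8, 70.77], [-126.05, 130.52], [-82.76, 87.17], [-180, 180]. Speed limits (degrees/s): [127.2, 127.2, 147.25, 180, 180, 180].

INTERFACE

Orientations are given as [roll, pitch, yaw] about the fixed x, y, z axes, in that order (R = Rz(yaw) Ry(pitch) Rx(roll)).
In Python, from workcell import get_obs, camera, camera_params, job_done gives the robot as it stands.
- The arm moves only by the tool servo_tool, never from a script. Its argument "steps" is a list of rows, each an object of numbers: "x", "y", "z": the shift along the world's x, y, z in mm; "yaw": the turn about the world's z in degrees. A call has 1 to 12 rows; each row is the pose to reach, as a shift and turn from the pose measured when the call began; what a row does not reach only later rows make up. A row lasts 1/8 s, in which the tool goes at most 62.5 mm and 10.7 degrees, less where a joint would pass 70% of its speed; a pose out of reach is approached as far as the arm can. A call with a gripper value outside its range is refused whole. "grip" is the finger opening in mm, from 0 to 85.4, set as the call begins (left out, the last holds). The fingers move at their own pace and stop on an object; "grip_force" is the grip in N (left out, the last holds). Time passes only in rows, so rows that repeat a pose let the fingers close. It gives the time, the measured TCP pose, the force and the opening at its end, in the units of the state.
- get_obs(): the state, without advancing time (a new reading comes with each control period).
- camera(name): name is "side" or "top" or "wrist"; returns (picture, depth): 480x640x3 uint8, red, green, blue; 480x640 float32, m along the optical axis (not along the pixel's ray), 0 where there is no reading.
- camera_params(name): a dict with "intrinsics" (3x3 intrinsics, pixels), "rvec" (rotation vector, rad) and "tvec" (3), from world to camera coordinates, as OpenCV has them; the wrist camera has in their place "hand_eye" (4x4, takes a point from camera to tool coordinates, whose origin is the TCP and whose axes are the flange's). Camera axes: x right, y down, z forward; pixel columns grow to the right and rows downward; lengths in m; the calibration is good to about 2 mm. A picture is of the moment at which its call begins: read the wrist's pose just before it. camera_params takes no time and is no camera call.
- job_done(): hands the job in, once; it reports no verdict.
The state is a dict: "time": time; "q": joint angles; "qd": joint speeds; "joint_efforts": joint torques, N m; "ee_pos": TCP position; "tcp_rot": TCP orientation; "wrist_force": force on the tool from outside, world axes, zero at the start; "torque": the same for the moment, N m; "opening": finger opening in m.
Only numpy, scipy, OpenCV 4.12 (cv2) and the standard library are available. Lean on these libraries where they do the work, as an engineer would, in place of code of your own. Each camera call takes 0.05 s, during which the arm holds its last target.

TASK

Load the welding fixture from the sloping rack: lower the narrow plate over all three locating posts until it lies flat on the fixture's seat, then stack the wide plate over the same posts, flat on top of the narrow one. Lower the plates all the way down rather than dropping them, and do not push aside or tip the U-shaped bracket standing between rack and fixture.

Things in the scene. Friction and masses are not known exactly. Their poses are not given: they have to be found in the camera images.
- narrow_plate: Plain steel plate 140 x 44 x 8 mm, about 0.38 kg, the narrower of the two. Three 12 mm through holes at (x, y) = (-45, -10.5), (-45, 10.5), (45, 0) mm. Origin: centre of its underside; x along its length to the single-hole end, z out of its upper face. At the start it lies on a rack bed sloping at 25 degrees, x pointing up the slope, away from the robot; its long edges overhang the bed.
- wide_plate: Plain steel plate 140 x 62 x 8 mm, about 0.53 kg, the wider of the two. Three 12 mm through holes at (x, y) = (-45, -10.5), (-45, 10.5), (45, 0) mm. Origin: centre of its underside; x along its length to the single-hole end, z out of its upper face. At the start it lies on a rack bed sloping at 25 degrees, x pointing up the slope, away from the robot; its long edges overhang the bed.
- rack: Fixed feed rack, grey base 180 x 200 mm, 150 mm high. Two dark sloping beds (34 mm wide, 24 mm thick, 25 degrees, low end to -x) at y = +65 and -65 mm hold one plate each, either way; 110 mm above the table under a plate's centre. A lip 12 mm proud stops the plate's lower end. Fingers can reach 20 mm below the plate beside the bed. Origin: centre of its underside; z up.
- fixture: Fixed welding fixture: grey base 240 x 110 x 12 mm with a dark riser block 146 x 34 mm, its top (the seat) 55 mm above the table, carrying three posts (see seat). An open toggle clamp with a red handle, 155 mm high, stands at its +x end, 98 to 175 mm from the origin. Origin: on the table under the riser's centre; x along the riser to the clamp, z up.
- seat (a point): Centre of the riser's top face, axes as the fixture's. Three upright 9 mm posts rise 32 mm above it, the last 10 mm tapering to 3 mm, at (x, y) = (-45, -10.5), (-45, 10.5), (45, 0) mm, matching the plates' holes. A seated narrow plate has its origin here, the wide plate on it 8 mm higher, axes alike.
- bracket_a: Loose finished U-shaped steel bracket, 100 x 85 mm, 95 mm high, 0.5 kg, standing between rack and fixture; not to be disturbed. Origin: centre of its underside, z up.
Mind the look-alikes: they are no part of the job. What is shaped like the narrow_plate but green or yellow is not meant. What is shaped like the wide_plate but pink or red is not meant.

How it is judged:
By the outcome, as a careful person would: the job done as asked, in the order asked, and still so for the second after the job is handed in, with the robot touching nothing.
It also fails if it takes over 72 s, if anything falls off the work surface, if the arm or the gripper's body presses on something with over 40 N, if the wrist force passes 120 N, or if a joint passes its speed limit or range.

## Working session

There is one attempt and no reset: what is moved stays moved. The work goes in short steps, Python scripts to look and compute and a tool call to move; the robot and the scene stay as the last step left them, time stands still between calls to the robot, and variables do not carry over. Pictures are saved under pics/ and viewed, and the job is handed in when it is done.

Besides the shell and the picture viewer there is one more tool, called in YAML: its name, and indented under it one key for each argument. servo_tool: Moves the arm, as the interface text tells. Its arguments: {"type":"object","properties":{"steps":{"type":"array"},"grip":{"type":"number"},"grip_force":{"type":"number"}},"required":["steps"]}

```bash
mkdir -p pics; ls; cat > h.py <<'E'
import numpy as np,cv2
from workcell import get_obs,camera,camera_params,job_done
def save(n,p): cv2.imwrite(n,cv2.cvtColor(p,cv2.COLOR_RGB2BGR))
E
python3 - <<'E'
from h import *
for n in ("top","side"):
    p,d=camera(n); save(f"pics/{n}0.png",p); np.savez(f"{n}0.npz",p=p,d=d)
    print(n,camera_params(n))
print(camera_params("wrist"));print(get_obs())
E
```

```text
pics
top {'intrinsics': array([[614.54713099,   0.        , 326.01256852],
       [  0.        , 614.54713099, 238.93474622],
       [  0.        ,   0.        ,   1.        ]]), 'rvec': array([ 2.18063274, -2.1824561 ,  0.07268012]), 'tvec': array([-0.05725594,  0.45198758,  1.32350204])}
side {'intrinsics': array([[467.74568034,   0.        , 310.56188484],
       [  0.        , 467.74568034, 239.68701336],
       [  0.        ,   0.        ,   1.        ]]), 'rvec': array([ 2.26585748, -0.53480001,  0.24146302]), 'tvec': array([-0.41574787,  0.17332775,  0.98705233])}
{'intrinsics': array([[354.01416238,   0.        , 314.89510542],
       [  0.        , 354.01416238, 238.31234162],
       [  0.        ,   0.        ,   1.        ]]), 'hand_eye': array([[-1.20078218e-03, -9.56837179e-01, -2.90622042e-01,
         7.52460912e-02],
       [ 9.99998884e-01, -8.90474920e-04, -1.19998238e-03,
        -2.40371968e-04],
       [ 8.89396112e-04, -2.90623159e-01,  9.56837180e-01,
        -1.19149556e-01],
       [ 0.00000000e+00,  0.00000000e+00,  0.00000000e+00,
         1.00000000e+00]])}
{'time': 0.1, 'q': array([7.33961176e+01, 5.00940104e+00, 1.00397552e+01, 9.50991910e+01,
       4.23252191e-04, 8.99978424e+01]), 'qd': array([-0.01356699, -0.05693312,  0.1355756 ,  0.03122035,  0.00755492,
       -0.03509488]), 'joint_efforts': array([ 2.05698285e-05, -5.21558225e+01,  4.65655160e+01,  1.60503091e-02,
       -6.77208664e-05,  9.75793654e-06]), 'ee_pos': array([0.15711384, 0.52690428, 0.25264683]), 'tcp_rot': array([-1.79931163e+02, -4.25844090e-04,  1.63398275e+02]), 'wrist_force': array([-0.25007426, -0.37630521, -0.64694196]), 'torque': array([-0.0030011 ,  0.00218869, -0.03630632]), 'opening': 0.08528575587535468}
```

View pics/top0.png

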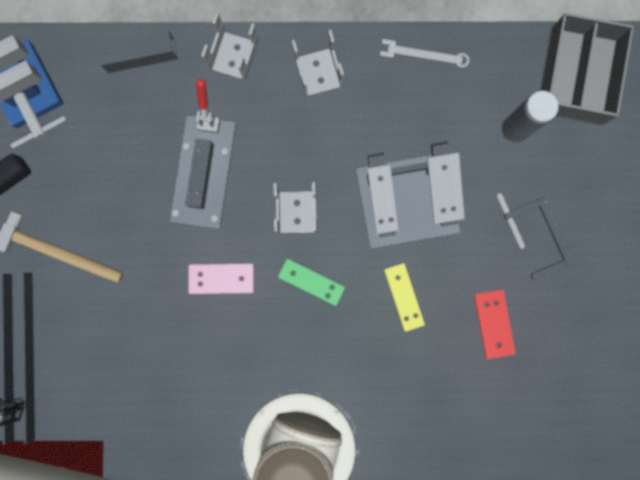

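View pics/side0.png

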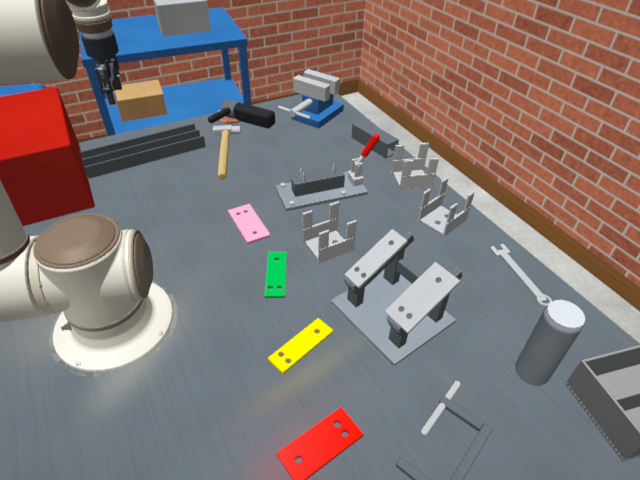

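Candidates in the top view: narrow-shaped are grey on rack (383,200), green (311,282), yellow (404,297). Wide-shaped are grey on rack (446,188), pink (221,279), red (495,324). The two grey ones on the rack match the description. The fixture is at (203,172), and bracket_a is at (296,212), between rack and fixture. I'll check crops and measure.

```bash
cat >> h.py <<'E'
def T(n):
    c=camera_params(n); R=cv2.Rodrigues(np.array(c['rvec']))[0]; return c['intrinsics'],R,np.array(c['tvec'])
def cloud(n,d):
    K,R,t=T(n); v,u=np.mgrid[:480,:640]
    P=np.stack([(u-K[0,2])/K[0,0]*d,(v-K[1,2])/K[1,1]*d,d],-1)
    W=(P-t)@R; W[d==0]=np.nan; return W
E
python3 - <<'E'
from h import *
z=np.load("top0.npz");p,d=z['p'],z['d'];W=cloud("top",d)
a=cv2.resize(p[130:260,160:330],None,fx=4.5,fy=4.5,interpolation=cv2.INTER_CUBIC);save("pics/c1.png",a)
a=cv2.resize(p[130:260,345:480],None,fx=4.5,fy=4.5,interpolation=cv2.INTER_CUBIC);save("pics/c2.png",a)
for u,v in [(383,200),(380,175),(385,228),(446,188),(450,210),(443,160),(200,172),(206,148),(192,200),(180,210),(296,212),(280,186),(313,186),(277,222),(410,220),(203,95)]:
    print(u,v,W[v,u].round(4),p[v,u])
E
```

```text
383 200 [ 0.5239 -0.1739  0.1138] [182 189 192]
380 175 [ 0.5708 -0.1661  0.1387] [161 168 172]
385 228 [ 0.4694 -0.18    0.0859] [181 187 192]
446 188 [ 0.5479 -0.3015  0.1162] [178 184 189]
450 210 [ 0.5052 -0.3124  0.0983] [161 167 172]
443 160 [ 0.6005 -0.2918  0.1401] [179 184 189]
200 172 [0.5926 0.2111 0.0558] [ 93 102 110]
206 148 [0.6448 0.1992 0.0547] [ 97 106 113]
192 200 [0.5327 0.2277 0.0538] [ 96 106 114]
180 210 [0.5167 0.2639 0.0092] [130 141 150]
296 212 [0.5128 0.0088 0.0018] [179 184 189]
280 186 [0.5705 0.0443 0.0037] [ 96 106 112]
313 186 [ 0.5555 -0.0314  0.0972] [175 179 185]
277 222 [0.4815 0.0429 0.0929] [121 126 130]
410 220 [ 0.4937 -0.2417  0.0114] [132 141 150]
203 95 [0.7379 0.192  0.1274] [162  55  53]
```

View pics/c1.png

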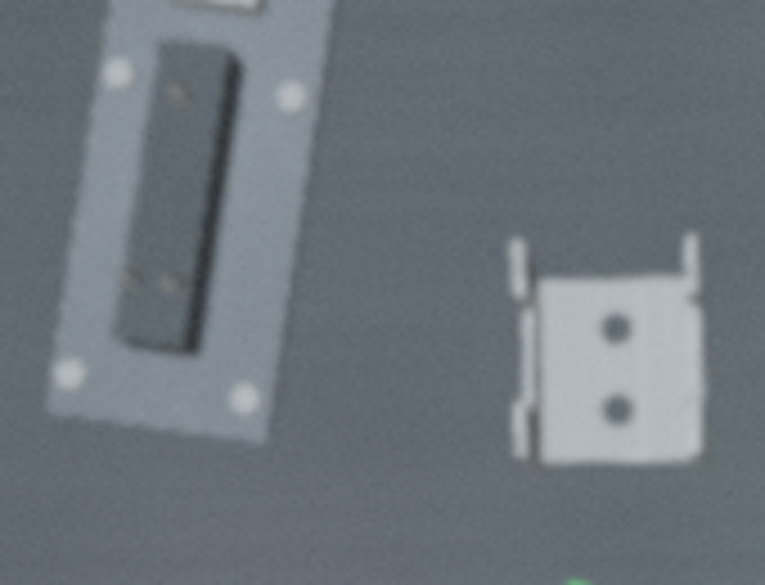

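View pics/c2.png

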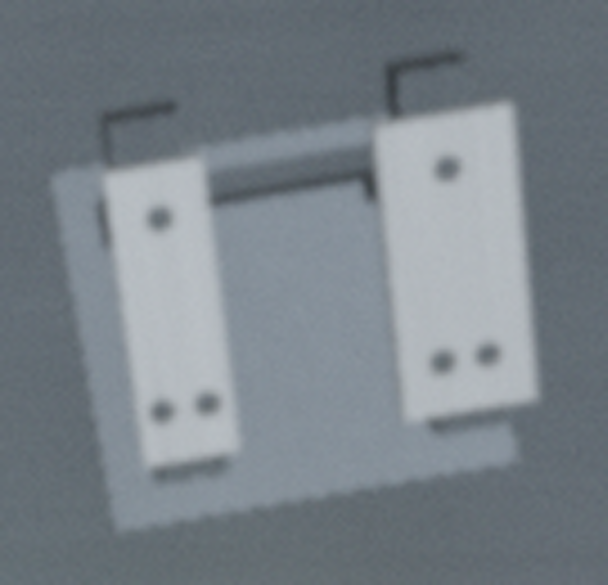

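```bash
cat > m.py <<'E'
from h import *
z=np.load("top0.npz");p,d=z['p'],z['d'];W=cloud("top",d)
br=p.astype(int).mean(-1)
def rect(mask,name):
    n,l,s,c=cv2.connectedComponentsWithStats(mask.astype(np.uint8)); i=1+np.argmax(s[1:,4]); m=l==i
    q=W[m]; r=cv2.minAreaRect((q[:,:2]*1000).astype(np.float32)); 
    A=np.c_[q[:,:2],np.ones(len(q))]; co=np.linalg.lstsq(A,q[:,2],rcond=None)[0]
    print(name,s[i],'rect mm',np.round(r[0],1),np.round(r[1],1),round(r[2],1),'slope',co[:2].round(3),'zc',(co@[r[0][0]/1e3,r[0][1]/1e3,1]).round(4),'mean',q.mean(0).round(4))
def box(u0,u1,v0,v1):
    b=np.zeros((480,640),bool); b[v0:v1,u0:u1]=1; return b
rect(box(360,402,155,245)&(br>150)&(W[...,2]>.06),'narrow')
rect(box(420,475,140,235)&(br>150)&(W[...,2]>.06),'wide')
rect(box(170,230,135,215)&(W[...,2]>.045)&(W[...,2]<.065),'riser')
rect(box(165,240,110,235)&(W[...,2]>.006)&(W[...,2]<.02),'base')
rect(box(350,470,140,250)&(W[...,2]>.006)&(W[...,2]<.02),'rackbase')
b=box(260,330,170,240)&(W[...,2]>.02);q=W[b];print('brk',q.min(0),q.max(0))
E
python3 m.py
```

```text
narrow [ 368  165   31   69 1394] rect mm [ 525.1 -174.3] [129.3  44.6] 9.7 slope [0.463 0.065] zc 0.1166 mean [ 0.5263 -0.1738  0.1172]
wide [ 428  153   36   70 1953] rect mm [ 547.1 -302.2] [128.   62.7] 10.0 slope [0.459 0.076] zc 0.1164 mean [ 0.5487 -0.3012  0.1172]
riser [ 186  138   26   69 1073] rect mm [593.5 215.3] [ 36.2 147.1] 81.9 slope [0.006 0.036] zc 0.0547 mean [0.5932 0.2145 0.0547]
base [ 170  115   66  113 3651] rect mm [603.7 215.2] [114.1 240.4] 82.0 slope [0.    0.001] zc 0.0121 mean [0.5951 0.2116 0.0121]
rackbase [ 357  165  103   83 3347] rect mm [ 540.5 -237.3] [182.3 199.8] 10.0 slope [0.001 0.001] zc 0.0101 mean [ 0.5189 -0.23    0.0101]
brk [ 0.4631137  -0.03754975  0.02069722] [0.56458    0.04965222 0.10380201]
```

Both crops agree with the description: single hole upslope (c2 at 160,218 and 447,168), pairs downslope. First a wrist look at the seat on the way.

servo_tool:
  steps:
    - {"x": 30, "y": -20}
    - {"x": 75, "y": -52, "yaw": 2}
    - {"x": 120, "y": -85, "yaw": 4}
    - {"x": 165, "y": -117, "yaw": 6}
    - {"x": 210, "y": -150, "yaw": 8}
    - {"x": 255, "y": -182, "yaw": 8.6}
    - {"x": 300, "y": -215, "yaw": 8.6}
    - {"x": 345, "y": -247, "yaw": 8.6}
    - {"x": 390, "y": -280, "yaw": 8.6}
    - {"x": 425, "y": -304, "yaw": 8.6}
    - {"x": 437, "y": -312, "yaw": 8.6}
    - {"x": 437, "y": -312, "yaw": 8.6}

```text
schema error: expected keys x, y, z, yaw
```

```bash
cat >> h.py <<'E'
from scipy.spatial.transform import Rotation as Ro
def wrist(tag):
    o=get_obs(); p,d=camera("wrist"); save(f"pics/{tag}.png",p); np.savez(f"{tag}.npz",p=p,d=d,pos=o['ee_pos'],rot=o['tcp_rot']); return o
def wload(tag):
    z=np.load(f"{tag}.npz"); c=camera_params("wrist"); K=c['intrinsics']; H=c['hand_eye']; d=z['d']
    A=np.eye(4); A[:3,:3]=Ro.from_euler('xyz',z['rot'],degrees=True).as_matrix(); A[:3,3]=z['pos']; M=A@H
    v,u=np.mgrid[:480,:640]; P=np.stack([(u-K[0,2])/K[0,0]*d,(v-K[1,2])/K[1,1]*d,d],-1)
    W=P@M[:3,:3].T+M[:3,3]; W[d==0]=np.nan
    return z['p'],d,W,K,M
def ray(K,M,u,v,zw):
    r=M[:3,:3]@np.array([(u-K[0,2])/K[0,0],(v-K[1,2])/K[1,1],1]); s=(zw-M[2,3])/r[2]; return M[:3,3]+s*r
E
python3 -c "
from h import *
o=wrist('w0');print(o['time'],o['ee_pos'],o['tcp_rot'],o['q'])"
```

```text
0.1 [0.15711384 0.52690428 0.25264683] [-1.79931163e+02 -4.25844090e-04  1.63398275e+02] [7.33961176e+01 5.00940104e+00 1.00397552e+01 9.50991910e+01
 4.23252191e-04 8.99978424e+01]
```

View pics/w0.png

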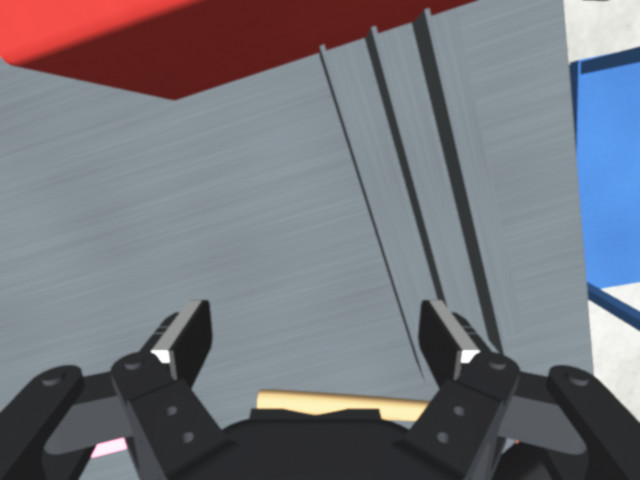

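servo_tool:
  steps:
    - {"x": 30, "y": -20, "z": 0, "yaw": 0}
    - {"x": 75, "y": -52, "z": 0, "yaw": 2}
    - {"x": 120, "y": -85, "z": 0, "yaw": 4}
    - {"x": 165, "y": -117, "z": 0, "yaw": 6}
    - {"x": 210, "y": -150, "z": 0, "yaw": 8}
    - {"x": 255, "y": -182, "z": 0, "yaw": 8.6}
    - {"x": 300, "y": -215, "z": 0, "yaw": 8.6}
    - {"x": 345, "y": -247, "z": 0, "yaw": 8.6}
    - {"x": 390, "y": -280, "z": 0, "yaw": 8.6}
    - {"x": 425, "y": -304, "z": 0, "yaw": 8.6}
    - {"x": 437, "y": -312, "z": 0, "yaw": 8.6}
    - {"x": 437, "y": -312, "z": 0, "yaw": 8.6}

```text
time: 1.65
ee_pos: [0.5943, 0.2147, 0.2521]
tcp_rot: [-179.9, -0.1, 171.9]
wrist_force: [-0.1, -0.1, -0.5]
opening: 0.0853
```

```bash

python3 -c "
from h import *
o=wrist('w1');print(o['time'],o['ee_pos'],o['tcp_rot'],o['q'])"
```

```text
1.65 [0.5942656  0.2146937  0.25211339] [-1.79921244e+02 -6.17007272e-02  1.71938417e+02] [ 1.98804798e+01  1.68308153e+01  2.36346522e+01  9.68952479e+01
 -4.06629148e-02  2.79420525e+01]
```

View pics/w1.png

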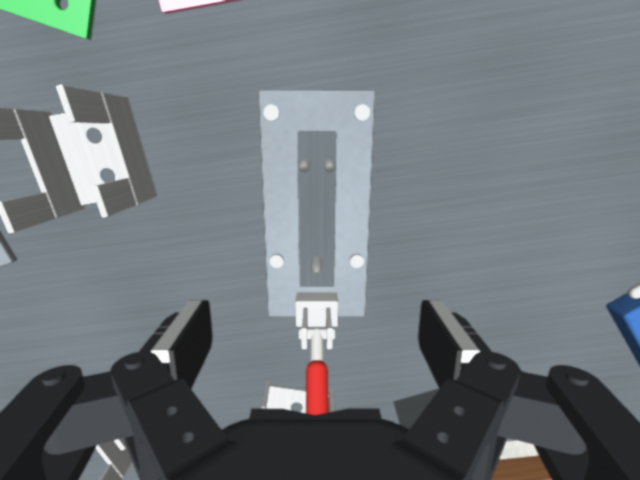

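```bash

python3 - <<'E'
from h import *
p,d,W,K,M=wload('w1')
a=cv2.resize(p[125:300,285:350],None,fx=3.4*1,fy=3.4,interpolation=cv2.INTER_CUBIC)
b=cv2.resize(p[150:185,290:345],None,fx=9,fy=9,interpolation=cv2.INTER_CUBIC)
c=cv2.resize(p[250:285,290:345],None,fx=8,fy=8,interpolation=cv2.INTER_CUBIC)
o=np.zeros((600,800,3),np.uint8);o[:a.shape[0],:a.shape[1]]=a[:600];o[:b.shape[0],230:230+b.shape[1]]=b;o[316:316+c.shape[0],230:230+c.shape[1]]=c
save("pics/w1c.png",o)
m=(np.abs(W[...,2]-.055)<.006);m[:120]=0;m[295:]=0;m[:,:285]=0;m[:,350:]=0
q=W[m];r=cv2.minAreaRect((q[:,:2]*1000).astype(np.float32));print(r)
for u,v in [(304,165),(330,165),(317,264)]: print(ray(K,M,u,v,.075).round(4),W[v-4:v+5,u,2].round(3))
m=W[...,2]>.07;m[:120]=0;m[285:]=0;m[:,:290]=0;m[:,345:]=0
n,l,s,c=cv2.connectedComponentsWithStats(m.astype(np.uint8))
for i in range(1,n): q=W[l==i];print(s[i],c[i],q.mean(0).round(4),q[:,2].max())
E
```

```text
((592.1546630859375, 215.3407440185547), (34.030269622802734, 144.71104431152344), 81.90958404541016)
[0.5448 0.212  0.075 ] [0.073 0.079 0.08  0.082 0.084 0.086 0.054 0.054 0.053]
[0.5479 0.2332 0.075 ] [0.073 0.075 0.08  0.083 0.084 0.085 0.054 0.053 0.053]
[0.6325 0.2105 0.075 ] [0.065 0.067 0.071 0.073 0.076 0.078 0.078 0.08  0.079]
[298 161  11  12  84] [303.48809524 166.1547619 ] [0.5453 0.2117 0.0796] 0.0856551740932377
[324 161  11  12  84] [328.57142857 165.92857143] [0.548  0.2319 0.0791] 0.08555962770721715
[312 262  10  12  89] [316.07865169 267.33707865] [0.6343 0.2094 0.0782] 0.0853070848804322
```

View pics/w1c.png

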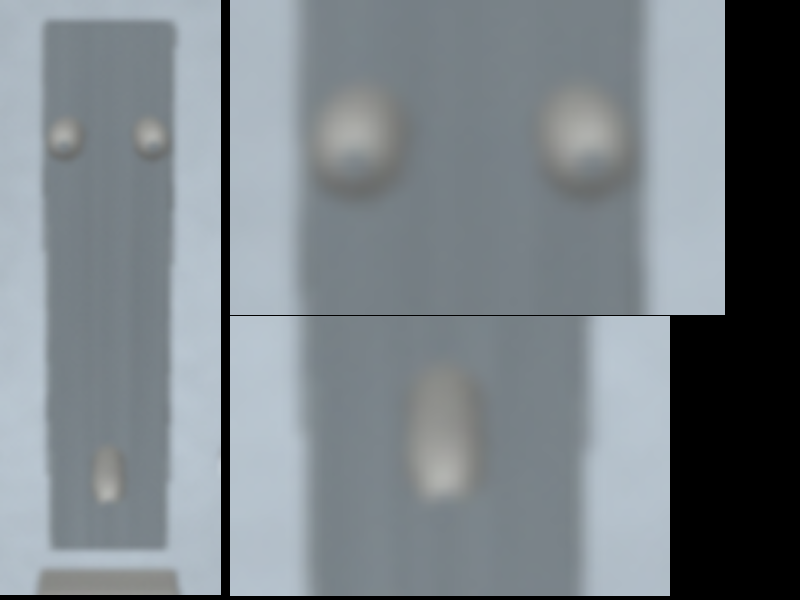

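```bash

python3 - <<'E'
from h import *
p,d,W,K,M=wload('w1')
t=[ray(K,M,u,v,.0865)[:2] for u,v in [(303.4,167.2),(329.5,167.3),(316.2,271)]]
print(np.round(t,4)); t=np.array(t)
pm=(t[0]+t[1])/2; x=t[2]-pm; print('seat',(pm+t[2])/2,'len',np.linalg.norm(x),'yaw',np.degrees(np.arctan2(x[1],x[0])),'pair',np.linalg.norm(t[1]-t[0]))
E
```

```text
[[0.5455 0.2118]
 [0.5485 0.2323]
 [0.6345 0.2095]]
seat [0.59072809 0.21575286] len 0.08836526440136469 yaw -8.197323114850402 pair 0.020683910208319955
```

Posts found: pair at (304,167) and (330,167), single at (316,271). That puts the seat at about (591.5, 215.5) mm, yaw -8.1°. Next, the narrow plate.

servo_tool:
  steps:
    - {"x": -5, "y": -25, "z": 0, "yaw": 2}
    - {"x": -13, "y": -70, "z": 0, "yaw": 4}
    - {"x": -21, "y": -120, "z": 0, "yaw": 7}
    - {"x": -30, "y": -170, "z": 0, "yaw": 10}
    - {"x": -39, "y": -220, "z": 0, "yaw": 13}
    - {"x": -48, "y": -270, "z": 0, "yaw": 16}
    - {"x": -57, "y": -320, "z": 0, "yaw": 18}
    - {"x": -65, "y": -365, "z": 0, "yaw": 18}
    - {"x": -69, "y": -389, "z": 0, "yaw": 18}
    - {"x": -69, "y": -389, "z": 0, "yaw": 18}

```text
time: 2.95
ee_pos: [0.5241, -0.1736, 0.2528]
tcp_rot: [-179.9, -0.0, -170.1]
wrist_force: [0.3, 0.9, -0.1]
opening: 0.0857
```

```bash

python3 -c "
from h import *
o=wrist('w2');print(o['time'],o['ee_pos'],o['tcp_rot'],o['q'])"
```

```text
2.95 [ 0.52407536 -0.1736259   0.25283344] [-1.79930945e+02 -2.33950215e-02 -1.70051422e+02] [-1.82957544e+01  5.24727572e+00  1.03158484e+01  9.50565031e+01
 -7.19045577e-02 -2.82443537e+01]
```

View pics/w2.png

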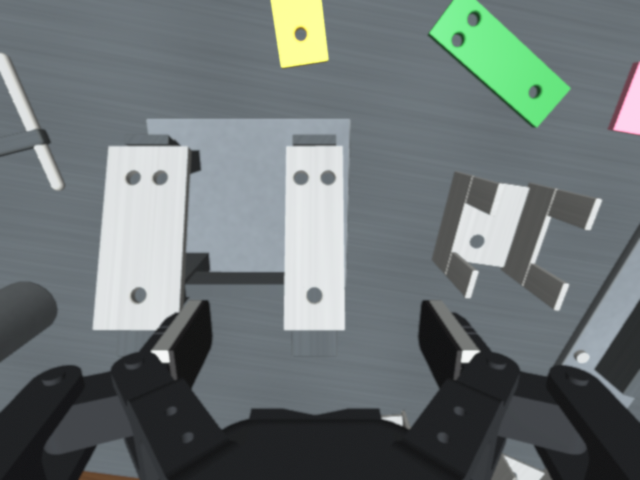

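```bash

python3 - <<'E'
from h import *
p,d,W,K,M=wload('w2'); br=p.mean(-1)
for nm,(u0,u1) in dict(narrow=(275,355),wide=(85,195)).items():
    m=(br>185)&(W[...,2]>.07); m[:140]=0;m[335:]=0;m[:,:u0]=0;m[:,u1:]=0
    n,l,s,c=cv2.connectedComponentsWithStats(m.astype(np.uint8)); m=l==1+np.argmax(s[1:,4])
    cs,_=cv2.findContours(m.astype(np.uint8),cv2.RETR_EXTERNAL,cv2.CHAIN_APPROX_NONE); f=np.zeros((480,640),np.uint8);cv2.drawContours(f,cs,-1,1,-1)
    q=W[m];co=np.linalg.lstsq(np.c_[q[:,:2],np.ones(len(q))],q[:,2],rcond=None)[0]
    # intersect filled mask pixels with plane
    def proj(u,v):
        r=M[:3,:3]@np.stack([(u-K[0,2])/K[0,0],(v-K[1,2])/K[1,1],np.ones_like(u,float)]);o=M[:3,3]
        t=(co[0]*o[0]+co[1]*o[1]+co[2]-o[2])/(r[2]-co[0]*r[0]-co[1]*r[1]); return (o[:,None]+t*r).T
    nrm=np.array([-co[0],-co[1],1]);nrm/=np.linalg.norm(nrm)
    v,u=np.nonzero(f);Q=proj(u,v)
    az=np.arctan2(co[1],co[0]);ex=np.array([np.cos(az),np.sin(az),np.hypot(co[0],co[1])]);ex/=np.linalg.norm(ex);ey=np.cross(nrm,ex)
    o=Q.mean(0);L=np.c_[(Q-o)@ex,(Q-o)@ey];r=cv2.minAreaRect((L*1000).astype(np.float32))
    C=o+(r[0][0]*ex+r[0][1]*ey)/1000
    print(nm,'slope',np.degrees(np.arctan(np.hypot(*co[:2]))).round(1),'az',np.degrees(az).round(2),'topcentre',C.round(4),r)
    h,lh,sh,ch=cv2.connectedComponentsWithStats((f.astype(bool)&~m).astype(np.uint8))
    for i in range(1,h):
        if sh[i,4]>30: print('hole',sh[i,4],ch[i],proj(ch[i:i+1,0],ch[i:i+1,1]).round(4))
E
```

```text
narrow slope 24.9 az 9.76 topcentre [ 0.5234 -0.1749  0.1157] ((-2.6969146728515625, -0.07484626770019531), (139.3992919921875, 43.99038314819336), 0.14890056848526)
hole 188 [300.44680851 177.19680851] [[ 0.4855 -0.1919  0.097 ]]
hole 190 [327.65789474 177.16842105] [[ 0.4819 -0.1712  0.0969]]
hole 223 [313.95515695 295.10313901] [[ 0.5639 -0.1675  0.1348]]
wide slope 25.0 az 10.3 topcentre [ 0.5458 -0.3028  0.1158] ((-1.793243408203125, 0.4396495819091797), (61.779380798339844, 139.54676818847656), 89.6363296508789)
hole 195 [132.52820513 177.32307692] [[ 0.5079 -0.3196  0.097 ]]
hole 195 [159.55384615 177.32820513] [[ 0.5043 -0.299   0.0971]]
hole 229 [137.8558952  294.95196507] [[ 0.5861 -0.2952  0.1349]]
```

Narrow plate at about (525,-174.5) mm, yaw 9.8°, slope 25°. Descend and grip it across its width at its centre.

servo_tool:
  steps:
    - {"x": 1, "y": -1, "z": -30, "yaw": 0}
    - {"x": 1, "y": -1, "z": -65, "yaw": 0}
    - {"x": 1, "y": -1, "z": -95, "yaw": 0}
    - {"x": 1, "y": -1, "z": -118, "yaw": 0}
    - {"x": 1, "y": -1, "z": -132, "yaw": 0}
    - {"x": 1, "y": -1, "z": -137, "yaw": 0}
    - {"x": 1, "y": -1, "z": -137, "yaw": 0}
  grip: 85

```text
time: 3.88
ee_pos: [0.5256, -0.1735, 0.1164]
tcp_rot: [-179.9, 0.0, -170.0]
wrist_force: [1.0, -0.5, 0.7]
opening: 0.0851
```

servo_tool:
  steps:
    - {"x": 0, "y": 0, "z": 0, "yaw": 0}
    - {"x": 0, "y": 0, "z": 0, "yaw": 0}
    - {"x": 0, "y": 0, "z": 0, "yaw": 0}
    - {"x": 0, "y": 0, "z": 0, "yaw": 0}
    - {"x": 0, "y": 0, "z": 0, "yaw": 0}
    - {"x": 0, "y": 0, "z": 0, "yaw": 0}
  grip: 35
  grip_force: 35

```text
time: 4.62
ee_pos: [0.5259, -0.1736, 0.1171]
tcp_rot: [-179.9, 0.1, -170.0]
wrist_force: [-1.2, 0.1, 5.5]
opening: 0.0431
```

servo_tool:
  steps:
    - {"x": 0, "y": 0, "z": 5, "yaw": 0}
    - {"x": 0, "y": 0, "z": 15, "yaw": 0}
    - {"x": 0, "y": 0, "z": 35, "yaw": 0}
    - {"x": 0, "y": 0, "z": 65, "yaw": 0}
    - {"x": 0, "y": 0, "z": 95, "yaw": 0}
    - {"x": 0, "y": 0, "z": 110, "yaw": 0}
    - {"x": 0, "y": 0, "z": 110, "yaw": 0}

```text
time: 5.5
ee_pos: [0.5262, -0.1738, 0.2278]
tcp_rot: [-179.9, 0.1, -170.0]
wrist_force: [-0.5, -0.1, -4.9]
opening: 0.0434
```

```bash

python3 -c "
from h import *
o=wrist('w3');print(o['time'],o['ee_pos'],o['opening'],o['wrist_force'],o['torque'])
p,d,W,K,M=wload('w3')
for v in (300,330,350,380,400): print(v,W[v,315].round(4))"
```

```text
5.5 [ 0.52623895 -0.17376483  0.22778768] 0.043351012651257466 [-0.45620225 -0.05974399 -4.90006953] [-0.00177599 -0.00302892 -0.00530359]
300 [ 0.5145 -0.1757  0.2213]
330 [ 0.5242 -0.174   0.227 ]
350 [ 0.5306 -0.1728  0.2305]
380 [ 0.5404 -0.1711  0.2351]
400 [ 0.5471 -0.1699  0.2377]
```

View pics/w3.png

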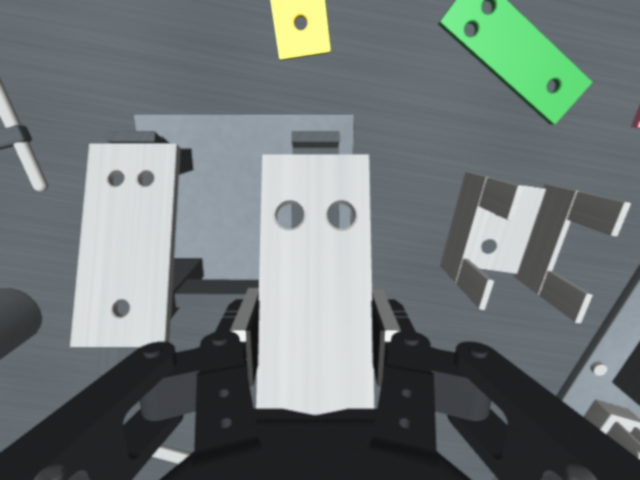

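Held with opening 43 mm, tilted about 25°, holes visible at (290,214) and (341,214). The arm can only yaw, so I'll level the plate by pressing it gently on the post tips. For that I'll offset it 12 mm towards the clamp, so no hole lines up, then lift, align and lower.

servo_tool:
  steps:
    - {"x": 5, "y": 20, "z": 0, "yaw": -1}
    - {"x": 13, "y": 60, "z": 0, "yaw": -3}
    - {"x": 21, "y": 105, "z": 0, "yaw": -5}
    - {"x": 30, "y": 150, "z": 0, "yaw": -7}
    - {"x": 39, "y": 195, "z": 0, "yaw": -9}
    - {"x": 48, "y": 240, "z": 0, "yaw": -11}
    - {"x": 57, "y": 285, "z": 0, "yaw": -13}
    - {"x": 65, "y": 330, "z": 0, "yaw": -15}
    - {"x": 72, "y": 365, "z": 0, "yaw": -17}
    - {"x": 77, "y": 385, "z": -10, "yaw": -18}
    - {"x": 77, "y": 387, "z": -35, "yaw": -18}
    - {"x": 77, "y": 387, "z": -60, "yaw": -18}

```text
time: 7.05
ee_pos: [0.6023, 0.2138, 0.1638]
tcp_rot: [-179.8, -0.1, 172.1]
wrist_force: [0.6, 1.0, -3.4]
opening: 0.0435
```

```bash

python3 -c "
from h import *
o=wrist('w4');print(o['time'],o['ee_pos'],o['tcp_rot'],o['opening'],o['wrist_force'],o['torque'])
p,d,W,K,M=wload('w4')
for v in (300,330,350,380,400): print(v,W[v,315].round(4))
p,d=camera('side');save('pics/s4.png',cv2.resize(p[80:260,220:420],None,fx=3,fy=3,interpolation=cv2.INTER_CUBIC))"
```

```text
7.05 [0.60229041 0.2137554  0.16376736] [-1.79836712e+02 -8.28391330e-02  1.72066579e+02] 0.043464981064530915 [ 0.56937778  0.98063844 -3.37352813] [ 0.01615428 -0.01544501 -0.04259868]
300 [0.5904 0.2152 0.1574]
330 [0.6004 0.2138 0.1627]
350 [0.6073 0.2128 0.1655]
380 [0.6167 0.2115 0.1707]
400 [0.6234 0.2106 0.1735]
```

View pics/w4.png

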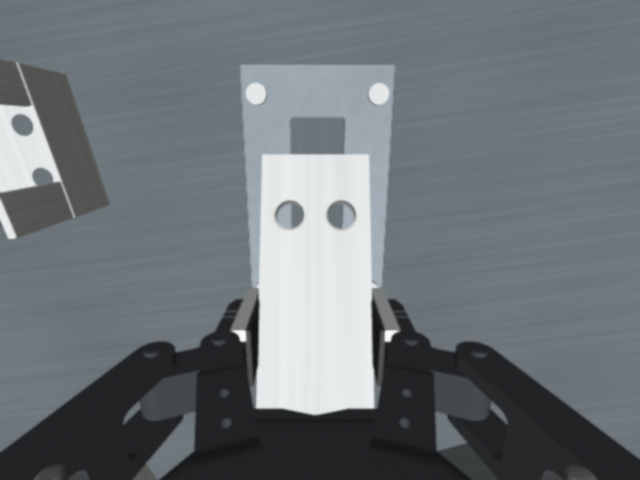

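View pics/s4.png

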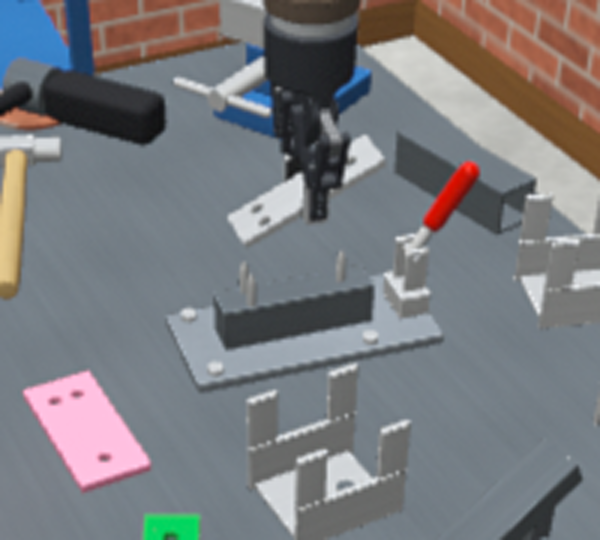

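Plate above posts, bracket untouched. Lower into contact slowly at 20 N grip.

servo_tool:
  steps:
    - {"x": 1, "y": 0, "z": -12, "yaw": 0}
    - {"x": 1, "y": 0, "z": -25, "yaw": 0}
    - {"x": 1, "y": 0, "z": -35, "yaw": 0}
    - {"x": 1, "y": 0, "z": -40, "yaw": 0}
    - {"x": 1, "y": 0, "z": -44, "yaw": 0}
    - {"x": 1, "y": 0, "z": -48, "yaw": 0}
    - {"x": 1, "y": 0, "z": -50, "yaw": 0}
  grip_force: 20

```text
time: 8.02
ee_pos: [0.6027, 0.2131, 0.1125]
tcp_rot: [-179.8, -0.2, 172.0]
wrist_force: [2.0, -0.3, 3.9]
opening: 0.0432
```

```bash

python3 -c "
from h import *
o=wrist('w5');print(o['time'],o['ee_pos'],o['tcp_rot'],o['opening'],o['wrist_force'],o['torque'])
p,d,W,K,M=wload('w5')
for v in (260,300,330,350,380,400): print(v,W[v,315].round(4))"
```

```text
8.025 [0.60266665 0.21306149 0.11248689] [-179.76184357   -0.22672131  172.02868483] 0.04317085913674032 [ 2.03578813 -0.32122721  3.92252536] [-0.02996471 -0.07008352  0.00566229]
260 [0.5753 0.2167 0.1033]
300 [0.5901 0.2146 0.1076]
330 [0.6008 0.2131 0.1115]
350 [0.6074 0.2122 0.1147]
380 [0.6188 0.2106 0.1173]
400 [0.6251 0.2097 0.1207]
```

Pivoting (slope now 19°, force about 8 N). Continue.

servo_tool:
  steps:
    - {"x": 1, "y": 0, "z": -3, "yaw": 0}
    - {"x": 1, "y": 0, "z": -6, "yaw": 0}
    - {"x": 1, "y": 0, "z": -9, "yaw": 0}
    - {"x": 1, "y": 0, "z": -12, "yaw": 0}
    - {"x": 1, "y": 0, "z": -14, "yaw": 0}
    - {"x": 1, "y": 0, "z": -16, "yaw": 0}

```text
time: 8.82
ee_pos: [0.6036, 0.213, 0.096]
tcp_rot: [-179.8, -0.2, 172.0]
wrist_force: [3.9, -0.9, 3.4]
opening: 0.0432
```

```bash

python3 -c "
from h import *
o=wrist('w6');print(o['time'],o['ee_pos'],o['tcp_rot'],o['opening'],o['wrist_force'],o['torque'])
p,d,W,K,M=wload('w6')
for v in (260,300,330,350,380,400): print(v,W[v,315].round(4))"
```

```text
8.825 [0.60361432 0.21304209 0.09598767] [-179.75280923   -0.24504673  172.02974456] 0.04318601703326149 [ 3.86782363 -0.93809736  3.36055188] [-0.05274566 -0.3895789  -0.02820101]
260 [0.5736 0.2171 0.0942]
300 [0.5893 0.2148 0.0945]
330 [0.6011 0.2132 0.096 ]
350 [0.6101 0.2119 0.0955]
380 [0.6234 0.21   0.0961]
400 [0.6324 0.2088 0.0967]
```

View pics/w6.png

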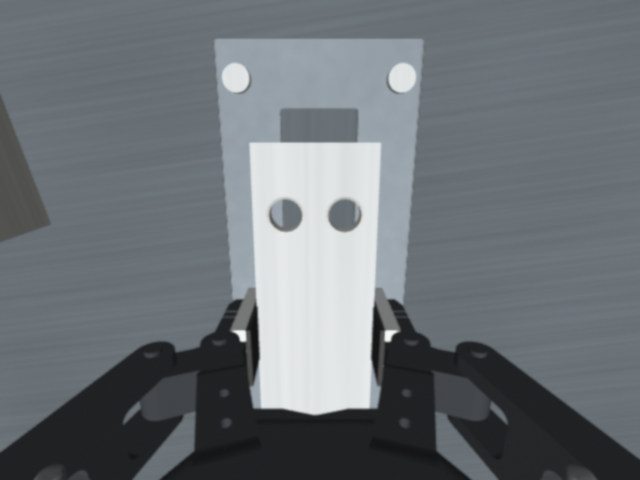

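servo_tool:
  steps:
    - {"x": 0, "y": 0, "z": -1, "yaw": 0}
    - {"x": 0, "y": 0, "z": -2, "yaw": 0}
    - {"x": 0, "y": 0, "z": -2.5, "yaw": 0}

```text
time: 9.25
ee_pos: [0.6037, 0.2131, 0.0936]
tcp_rot: [-179.8, -0.2, 172.0]
wrist_force: [2.8, -1.4, 6.5]
opening: 0.0434
```

```bash

python3 -c "
from h import *
o=wrist('w7');print(o['time'],o['ee_pos'],o['tcp_rot'],o['opening'],o['wrist_force'],o['torque'])
p,d,W,K,M=wload('w7')
m=(abs(W[...,2]-.095)<.012);m[:145]=0;m[:,:265]=0;m[:,365:]=0;m[400:]=0
q=W[m];co=np.linalg.lstsq(np.c_[q[:,:2],np.ones(len(q))],q[:,2],rcond=None)[0];print(np.degrees(co[:2]))"
```

```text
9.25 [0.60368176 0.2130537  0.09361629] [-179.76055597   -0.23103434  172.02639896] 0.04341542975102887 [ 2.78669488 -1.39400319  6.49576427] [-0.16375805 -0.24204455  0.09807603]
[ 0.20384255 -0.00211931]
```

Level (0.2°). Compute where the holes are relative to the posts.

```bash
cat >> h.py <<'E'
def holes(tag,ztop,box,thr=150):
    p,d,W,K,M=wload(tag); g=cv2.cvtColor(p,cv2.COLOR_RGB2GRAY); v0,v1,u0,u1=box
    s=cv2.resize(g[v0:v1,u0:u1],None,fx=4,fy=4,interpolation=cv2.INTER_CUBIC)
    n,l,st,c=cv2.connectedComponentsWithStats((s<thr).astype(np.uint8)); r=[]
    for i in range(1,n):
        if st[i,4]>3000:
            u=(c[i,0]+.5)/4-.5+u0; v=(c[i,1]+.5)/4-.5+v0; X=ray(K,M,u,v,ztop); r.append(X[:2]); print('hole',st[i,4]/16,round(u,1),round(v,1),X[:2].round(4))
    if len(r)==2:
        r=np.array(sorted(r,key=lambda a:a[1])); pm=r.mean(0); e=r[1]-r[0]; yaw=np.arctan2(-e[0],e[1])
        print('pairmid',pm.round(4),'sep',np.linalg.norm(e).round(4),'yaw',np.degrees(yaw).round(2),'centre',(pm+.045*np.array([np.cos(yaw),np.sin(yaw)])).round(4))
E
python3 -c "
from h import *
holes('w7',.095,(160,260,262,370))
p,d,W,K,M=wload('w7')
for u,v in [(251,144),(380,144),(262,400),(371,400)]: print(ray(K,M,u,v,.095))
"
```

```text
hole 643.3125 286.9 217.2 [0.5558 0.2099]
hole 797.9375 344.2 216.5 [0.5582 0.2293]
pairmid [0.557  0.2196] sep 0.0196 yaw -7.25 centre [0.6017 0.2139]
[0.53026772 0.20235223 0.095     ]
[0.53607948 0.24353501 0.095     ]
[0.62906296 0.18765894 0.095     ]
[0.63501824 0.23120168 0.095     ]
```

servo_tool:
  steps:
    - {"x": 0, "y": 0, "z": 3, "yaw": 0}
    - {"x": 0, "y": 0, "z": 8, "yaw": 0}
    - {"x": -4, "y": 1, "z": 10, "yaw": 0}
    - {"x": -9, "y": 2, "z": 10, "yaw": 0}
    - {"x": -11, "y": 2.2, "z": 10, "yaw": 0}
    - {"x": -11, "y": 2.2, "z": 10, "yaw": 0}

```text
time: 10.05
ee_pos: [0.5924, 0.2153, 0.1036]
tcp_rot: [-179.8, -0.2, 172.0]
wrist_force: [0.3, 0.3, -3.5]
opening: 0.0432
```

```bash

python3 -c "
from h import *
o=wrist('w8');print(o['time'],o['ee_pos'],o['tcp_rot'],o['opening'],o['wrist_force'],o['torque'])
p,d,W,K,M=wload('w8')
for v in (160,260,300,330,350,380,400): print(v,W[v,315].round(4))
save('pics/w8c.png',cv2.resize(p[130:260,230:400],None,fx=4.5,fy=4.5,interpolation=cv2.INTER_CUBIC))
"
```

```text
10.05 [0.59242159 0.21531162 0.10360143] [-179.75722276   -0.23573473  172.03991744] 0.043197623199177825 [ 0.2829687   0.31615351 -3.53960169] [-0.0141966  -0.01292823  0.01644932]
160 [0.5271 0.2243 0.1024]
260 [0.5623 0.2193 0.1023]
300 [0.578  0.2171 0.1025]
330 [0.5899 0.2154 0.1036]
350 [0.5988 0.2142 0.1034]
380 [0.6119 0.2124 0.1041]
400 [0.6211 0.2111 0.1046]
```

View pics/w8c.png

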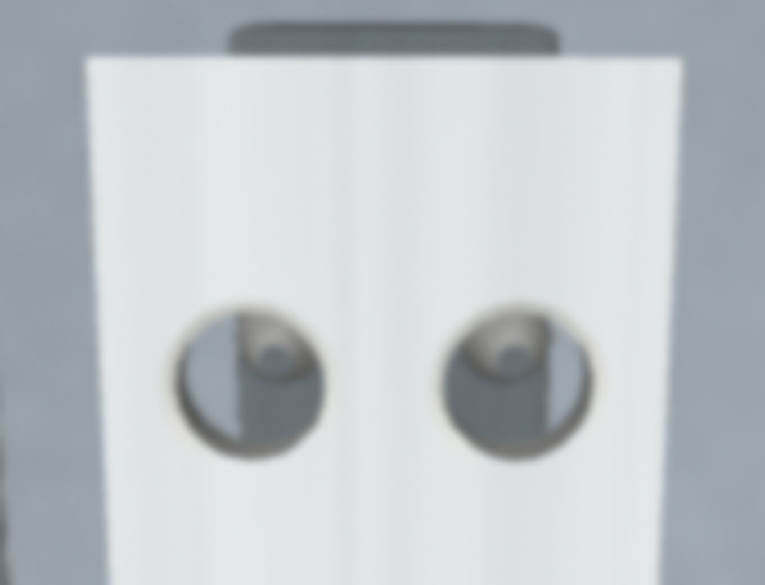

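```bash
cat > rel.py <<'E'
from h import *
from scipy.optimize import brentq
def pair(tag,a,b):
    p,d,W,K,M=wload(tag)
    s=lambda z:np.linalg.norm(ray(K,M,*a,z)-ray(K,M,*b,z))-.021
    z=brentq(s,0,.18); A,B=ray(K,M,*a,z),ray(K,M,*b,z); e=B-A
    return z,(A+B)/2,np.degrees(np.arctan2(-e[0],e[1]))
def fixz(tag,a,b,z):
    p,d,W,K,M=wload(tag);A,B=ray(K,M,*a,z),ray(K,M,*b,z);e=B-A
    return (A+B)[:2]/2,np.degrees(np.arctan2(-e[0],e[1])),np.linalg.norm(e)
def crop(x,y,u0,v0,s): return ((x+.5)/s-.5+u0,(y+.5)/s-.5+v0)
E
python3 -c "
from rel import *
c=lambda x,y:crop(x,y,230,130,4.5)
print('hole',pair('w8',c(248,382),c(518,382)));print('tip',pair('w8',c(273,357),c(515,357)))
for z in (.099,.1023,.104): print(z,fixz('w8',c(248,382),c(518,382),z))
for z in (.085,.087): print(z,fixz('w8',c(273,357),c(515,357),z))
"
```

```text
hole (0.10196102347209801, array([0.54558642, 0.22158638, 0.10196102]), np.float64(-7.961292202762772))
tip (0.08731882643783438, array([0.54680437, 0.2222965 , 0.08731883]), np.float64(-7.966080640395768))
0.099 (array([0.54625044, 0.22147584]), np.float64(-7.961292202762652), np.float64(0.02151350143138481))
0.1023 (array([0.54551041, 0.22159903]), np.float64(-7.961292202762817), np.float64(0.02094121460571867))
0.104 (array([0.54512918, 0.2216625 ]), np.float64(-7.96129220276277), np.float64(0.02064640018037551))
0.085 (array([0.54728908, 0.2222314 ]), np.float64(-7.966080640396072), np.float64(0.021358752272714263))
0.087 (array([0.54687101, 0.22228754]), np.float64(-7.966080640396115), np.float64(0.021049326550408545))
```

Tips are visible through both holes at (290.6,209) and (344.4,209). Correct by +1.2, +0.7 mm and descend.

servo_tool:
  steps:
    - {"x": 1.2, "y": 0.7, "z": 0, "yaw": 0}
    - {"x": 1.2, "y": 0.7, "z": -5, "yaw": 0}
    - {"x": 1.2, "y": 0.7, "z": -10, "yaw": 0}
    - {"x": 1.2, "y": 0.7, "z": -14, "yaw": 0}
    - {"x": 1.2, "y": 0.7, "z": -18, "yaw": 0}
    - {"x": 1.2, "y": 0.7, "z": -20, "yaw": 0}

```text
time: 10.85
ee_pos: [0.5937, 0.2159, 0.0833]
tcp_rot: [-179.7, -0.2, 172.0]
wrist_force: [-0.8, -0.3, -4.3]
opening: 0.0437
```

```bash

python3 -c "
from h import *
o=wrist('w9');print(o['time'],o['ee_pos'],o['tcp_rot'],o['opening'],o['wrist_force'],o['torque'])
p,d,W,K,M=wload('w9')
for v in (160,260,300,330,350,380,400): print(v,W[v,315].round(4))
save('pics/w9c.png',cv2.resize(p[130:260,230:400],None,fx=4.5,fy=4.5,interpolation=cv2.INTER_CUBIC))
"
```

```text
10.85 [0.59365049 0.21591053 0.08326172] [-179.74830535   -0.24668054  172.03422743] 0.04366537200512776 [-0.79366608 -0.29598558 -4.29820795] [0.00114118 0.01885788 0.04882257]
160 [0.5284 0.2249 0.0804]
260 [0.5638 0.2199 0.0812]
300 [0.5791 0.2177 0.0823]
330 [0.5913 0.216  0.0829]
350 [0.6001 0.2148 0.0829]
380 [0.6129 0.213  0.0841]
400 [0.6232 0.2115 0.0831]
```

View pics/w9c.png

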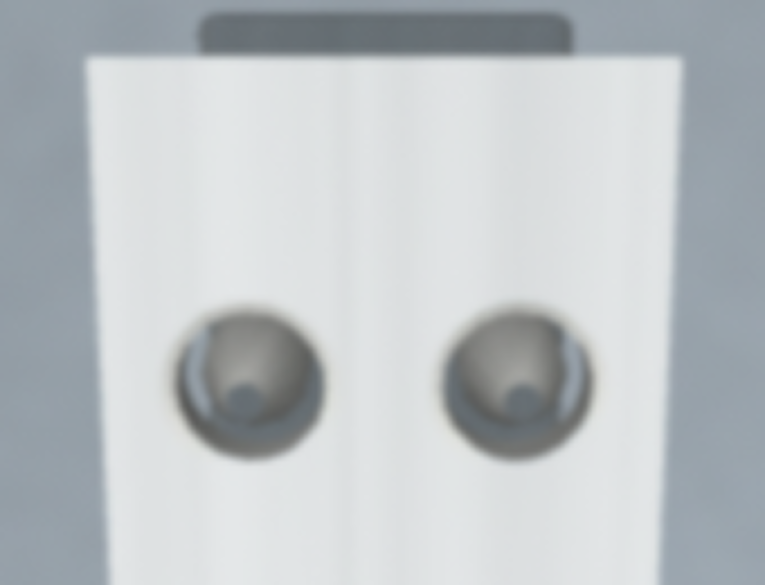

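Well centred and force-free. Continue to the seat.

servo_tool:
  steps:
    - {"x": 0, "y": 0, "z": -4, "yaw": 0}
    - {"x": 0, "y": 0, "z": -8, "yaw": 0}
    - {"x": 0, "y": 0, "z": -12, "yaw": 0}
    - {"x": 0, "y": 0, "z": -15, "yaw": 0}
    - {"x": 0, "y": 0, "z": -17, "yaw": 0}
    - {"x": 0, "y": 0, "z": -18, "yaw": 0}

```text
time: 11.65
ee_pos: [0.5936, 0.2159, 0.065]
tcp_rot: [-179.7, -0.3, 172.0]
wrist_force: [0.1, -0.4, -3.0]
opening: 0.0431
```

servo_tool:
  steps:
    - {"x": 0, "y": 0, "z": -1, "yaw": 0}
    - {"x": 0, "y": 0, "z": -2, "yaw": 0}
    - {"x": 0, "y": 0, "z": -2, "yaw": 0}

```text
time: 12.02
ee_pos: [0.5937, 0.216, 0.0633]
tcp_rot: [-179.8, -0.2, 172.0]
wrist_force: [-0.2, -0.0, -1.6]
opening: 0.0432
```

servo_tool:
  steps:
    - {"x": 0, "y": 0, "z": -1, "yaw": 0}
    - {"x": 0, "y": 0, "z": -2, "yaw": 0}
    - {"x": 0, "y": 0, "z": -2.5, "yaw": 0}
    - {"x": 0, "y": 0, "z": -2.5, "yaw": 0}

```text
time: 12.52
ee_pos: [0.5939, 0.2159, 0.0619]
tcp_rot: [-179.8, -0.2, 172.0]
wrist_force: [-2.2, -1.7, 6.6]
opening: 0.0431
```

```bash

python3 -c "
from h import *
o=wrist('w10');print(o['time'],o['ee_pos'],o['tcp_rot'],o['opening'],o['wrist_force'],o['torque'])
p,d,W,K,M=wload('w10')
for v in (160,260,300,330,350,380,400): print(v,W[v,315].round(4))
p,d=camera('side');save('pics/s10.png',cv2.resize(p[80:260,220:420],None,fx=3,fy=3,interpolation=cv2.INTER_CUBIC))"
```

```text
12.525 [0.59385698 0.21592814 0.06188613] [-179.77683099   -0.18721778  172.02920928] 0.043076023216721084 [-2.20449577 -1.6840273   6.61539755] [-0.26728932  0.85886033  0.03837048]
160 [0.5285 0.2249 0.0608]
260 [0.5634 0.22   0.0613]
300 [0.5792 0.2178 0.0612]
330 [0.5918 0.216  0.0611]
350 [0.5999 0.2149 0.0621]
380 [0.614  0.2129 0.0616]
400 [0.6233 0.2116 0.0619]
```

View pics/s10.png

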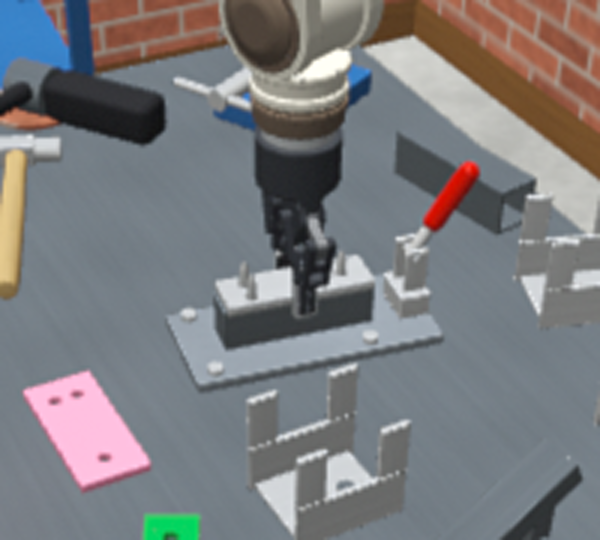

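Seated flat with a contact force of about 10 N. Release and rise.

servo_tool:
  steps:
    - {"x": 0, "y": 0, "z": 0.5, "yaw": 0}
    - {"x": 0, "y": 0, "z": 0.5, "yaw": 0}
    - {"x": 0, "y": 0, "z": 0.5, "yaw": 0}
    - {"x": 0, "y": 0, "z": 0.5, "yaw": 0}
    - {"x": 0, "y": 0, "z": 0.5, "yaw": 0}
  grip: 85

```text
time: 13.25
ee_pos: [0.5938, 0.216, 0.0623]
tcp_rot: [-179.8, -0.2, 172.0]
wrist_force: [-0.1, -0.1, 0.5]
opening: 0.0851
```

servo_tool:
  steps:
    - {"x": 0, "y": 0, "z": 8, "yaw": 0}
    - {"x": 0, "y": 0, "z": 30, "yaw": 0}
    - {"x": 0, "y": 0, "z": 65, "yaw": 0}
    - {"x": 0, "y": 0, "z": 105, "yaw": 0}
    - {"x": 0, "y": 0, "z": 145, "yaw": 0}
    - {"x": 0, "y": 0, "z": 175, "yaw": 0}
    - {"x": 0, "y": 0, "z": 185, "yaw": 0}

```text
time: 14.12
ee_pos: [0.5943, 0.2161, 0.2498]
tcp_rot: [-179.9, -0.0, 172.0]
wrist_force: [0.6, 0.1, 0.2]
opening: 0.0851
```

```bash

python3 -c "
from h import *
o=wrist('w11');print(o['time'],o['ee_pos'],o['tcp_rot'],o['opening'])
p,d,W,K,M=wload('w11')
m=(W[...,2]>.052)&(W[...,2]<.07);m[:100]=0;m[290:]=0;m[:,:270]=0;m[:,370:]=0
q=W[m];co=np.linalg.lstsq(np.c_[q[:,:2],np.ones(len(q))],q[:,2],rcond=None)[0];print(np.degrees(co[:2]),q[:,2].mean(),cv2.minAreaRect((q[:,:2]*1000).astype(np.float32)))
"
```

```text
14.125 [0.59433511 0.21609439 0.24981836] [-1.79864612e+02 -2.09039615e-02  1.72030794e+02] 0.085144004169285
[ 0.54675342 -0.06014375] 0.061254250493446225 ((590.5916137695312, 215.554443359375), (44.07249069213867, 143.15345764160156), 81.9574203491211)
```

View pics/w11.png

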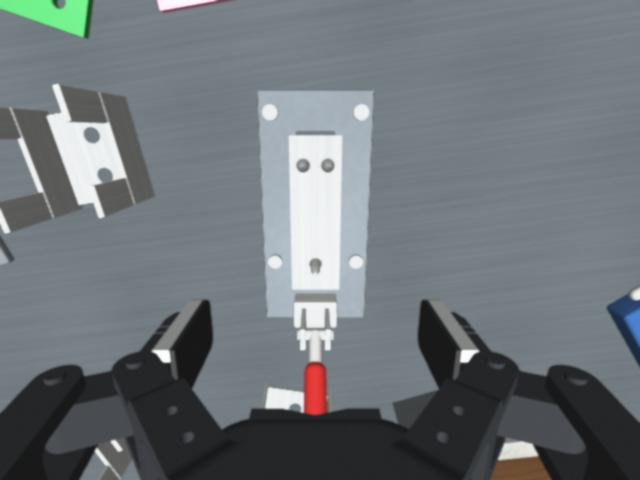

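Narrow plate is seated, with posts through at (303,165), (328,165) and (315,266). Now the wide plate.

servo_tool:
  steps:
    - {"x": -3, "y": -25, "z": 0, "yaw": 1}
    - {"x": -7, "y": -75, "z": 0, "yaw": 3}
    - {"x": -12, "y": -130, "z": 0, "yaw": 5}
    - {"x": -17, "y": -185, "z": 0, "yaw": 7}
    - {"x": -22, "y": -240, "z": 0, "yaw": 9}
    - {"x": -27, "y": -295, "z": 0, "yaw": 11}
    - {"x": -32, "y": -350, "z": 0, "yaw": 13}
    - {"x": -37, "y": -405, "z": 0, "yaw": 15}
    - {"x": -41, "y": -455, "z": 0, "yaw": 17}
    - {"x": -45, "y": -495, "z": 0, "yaw": 18}
    - {"x": -47, "y": -518, "z": -20, "yaw": 18}
    - {"x": -47, "y": -518, "z": -40, "yaw": 18}

```text
time: 15.68
ee_pos: [0.5467, -0.303, 0.2066]
tcp_rot: [-179.9, -0.1, -170.1]
wrist_force: [-0.5, 0.4, -0.2]
opening: 0.0851
```

```bash

python3 -c "
from h import *
o=wrist('w12');print(o['time'],o['ee_pos'],o['tcp_rot'],o['opening'],o['q'])
"
```

```text
15.675 [ 0.54668385 -0.30297185  0.20657099] [-1.79939050e+02 -1.39760188e-01 -1.70096442e+02] 0.08510724926829895 [-28.93833411  14.85083847  16.14441344  91.36420521  -0.13512651
 -38.84188326]
```

View pics/w12.png

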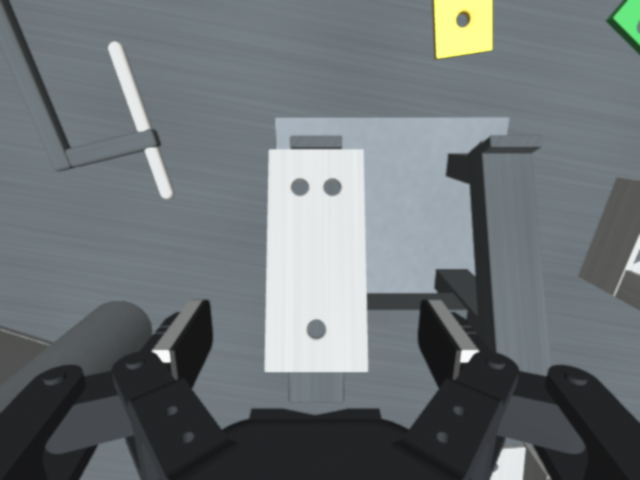

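Wide plate is centred between the fingers (u≈316), and the free-standing cylinder at lower left is clear. Descend and grip.

servo_tool:
  steps:
    - {"x": 1, "y": 0.5, "z": -20, "yaw": 0}
    - {"x": 1, "y": 0.5, "z": -45, "yaw": 0}
    - {"x": 1, "y": 0.5, "z": -68, "yaw": 0}
    - {"x": 1, "y": 0.5, "z": -84, "yaw": 0}
    - {"x": 1, "y": 0.5, "z": -90.5, "yaw": 0}
    - {"x": 1, "y": 0.5, "z": -90.5, "yaw": 0}

```text
time: 16.48
ee_pos: [0.5472, -0.3011, 0.1129]
tcp_rot: [179.9, -0.3, -170.0]
wrist_force: [-0.1, -0.3, 0.3]
opening: 0.0847
```

servo_tool:
  steps:
    - {"x": 0, "y": 0, "z": 0, "yaw": 0}
    - {"x": 0, "y": 0, "z": 0, "yaw": 0}
    - {"x": 0, "y": 0, "z": 0, "yaw": 0}
    - {"x": 0, "y": 0, "z": 0, "yaw": 0}
    - {"x": 0, "y": 0, "z": 0, "yaw": 0}
  grip: 52
  grip_force: 40

```text
time: 17.1
ee_pos: [0.5476, -0.3014, 0.1143]
tcp_rot: [180.0, -0.2, -170.0]
wrist_force: [-0.7, 1.3, 6.2]
opening: 0.0613
```

servo_tool:
  steps:
    - {"x": 0, "y": 0, "z": 5, "yaw": 0}
    - {"x": 0, "y": 0, "z": 15, "yaw": 0}
    - {"x": 0, "y": 0, "z": 35, "yaw": 0}
    - {"x": 0, "y": 0, "z": 65, "yaw": 0}
    - {"x": 0, "y": 0, "z": 95, "yaw": 0}
    - {"x": 0, "y": 0, "z": 110, "yaw": 0}
    - {"x": 0, "y": 0, "z": 110, "yaw": 0}

```text
time: 17.98
ee_pos: [0.5479, -0.3016, 0.225]
tcp_rot: [-180.0, -0.2, -170.0]
wrist_force: [0.3, -0.6, -4.8]
opening: 0.061
```

```bash

python3 -c "
from h import *
o=wrist('w13');print(o['time'],o['ee_pos'],o['opening'],o['wrist_force'],o['torque'])
p,d,W,K,M=wload('w13')
for v in (260,300,330,350,380,400): print(v,W[v,315].round(4))"
```

```text
17.975 [ 0.54790816 -0.30157003  0.22500756] 0.06102638784215521 [ 0.34580056 -0.57624122 -4.78344514] [-0.03211907 -0.01927313 -0.04573243]
260 [ 0.5206 -0.3062  0.2161]
300 [ 0.5345 -0.3037  0.2219]
330 [ 0.545  -0.3019  0.2257]
350 [ 0.551  -0.3009  0.2297]
380 [ 0.5613 -0.2991  0.2332]
400 [ 0.5668 -0.2981  0.2372]
```

View pics/w13.png

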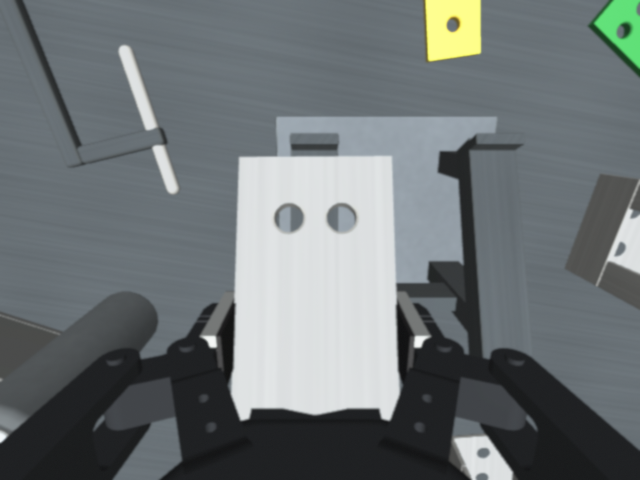

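Gripped (61 mm opening), holes at (289,218) and (342,218). Transit to the leveling position, 12 mm towards the clamp.

servo_tool:
  steps:
    - {"x": 3, "y": 25, "z": 0, "yaw": -1}
    - {"x": 8, "y": 75, "z": 0, "yaw": -3}
    - {"x": 14, "y": 125, "z": 0, "yaw": -5}
    - {"x": 20, "y": 178, "z": 0, "yaw": -7}
    - {"x": 26, "y": 231, "z": 0, "yaw": -9}
    - {"x": 32, "y": 284, "z": 0, "yaw": -11}
    - {"x": 38, "y": 337, "z": 0, "yaw": -13}
    - {"x": 44, "y": 390, "z": 0, "yaw": -15}
    - {"x": 50, "y": 440, "z": 0, "yaw": -17}
    - {"x": 55, "y": 485, "z": 0, "yaw": -18}
    - {"x": 58, "y": 510, "z": -10, "yaw": -18}
    - {"x": 58, "y": 516, "z": -30, "yaw": -18}

```text
time: 19.52
ee_pos: [0.6055, 0.2161, 0.1919]
tcp_rot: [180.0, -0.3, 172.1]
wrist_force: [-0.1, -0.7, -5.3]
opening: 0.0613
```

```bash

python3 -c "
from h import *
o=wrist('w14');print(o['time'],o['ee_pos'],o['tcp_rot'],o['opening'],o['wrist_force'],o['torque'])
p,d,W,K,M=wload('w14')
for v in (260,300,330,350,380,400): print(v,W[v,315].round(4))
p,d=camera('side');save('pics/s14.png',cv2.resize(p[80:260,220:420],None,fx=3,fy=3,interpolation=cv2.INTER_CUBIC))"
```

```text
19.525 [0.60551669 0.21609523 0.19193197] [179.99136616  -0.30622761 172.06743392] 0.061321141812105656 [-0.08196243 -0.67845443 -5.29488424] [-0.03150391 -0.02235757 -0.04983846]
260 [0.5786 0.2197 0.1817]
300 [0.5926 0.2177 0.1877]
330 [0.6027 0.2163 0.1925]
350 [0.6088 0.2154 0.1963]
380 [0.6186 0.214  0.2006]
400 [0.6245 0.2132 0.204 ]
```

View pics/s14.png

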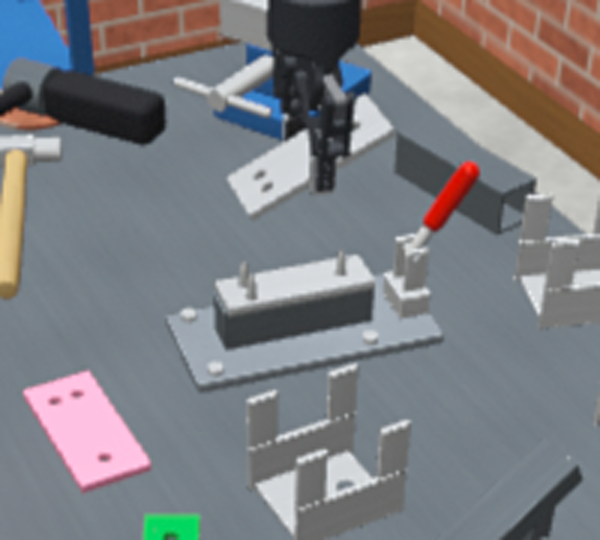

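servo_tool:
  steps:
    - {"x": 0, "y": -2, "z": -15, "yaw": 0}
    - {"x": 0, "y": -2, "z": -32, "yaw": 0}
    - {"x": 0, "y": -2, "z": -48, "yaw": 0}
    - {"x": 0, "y": -2, "z": -60, "yaw": 0}
    - {"x": 0, "y": -2, "z": -67, "yaw": 0}
    - {"x": 0, "y": -2, "z": -71, "yaw": 0}
    - {"x": 0, "y": -2, "z": -75, "yaw": 0}
    - {"x": 0, "y": -2, "z": -79, "yaw": 0}
    - {"x": 0, "y": -2, "z": -81, "yaw": 0}
  grip_force: 20

```text
time: 20.75
ee_pos: [0.6049, 0.2129, 0.1092]
tcp_rot: [-179.9, -0.5, 172.0]
wrist_force: [2.4, -0.2, 2.2]
opening: 0.061
```

```bash

python3 -c "
from h import *
o=wrist('w15');print(o['time'],o['ee_pos'],o['tcp_rot'],o['opening'],o['wrist_force'],o['torque'])
p,d,W,K,M=wload('w15')
for v in (260,300,330,350,380,400): print(v,W[v,315].round(4))"
```

```text
20.75 [0.60489843 0.21286917 0.10921521] [-179.92472723   -0.47031081  172.00998646] 0.06098165971891477 [ 2.41390984 -0.15284192  2.24790332] [ 0.02425882 -0.09548129  0.02963204]
260 [0.5764 0.2167 0.1033]
300 [0.591  0.2146 0.107 ]
330 [0.6016 0.2131 0.1106]
350 [0.6088 0.2121 0.1127]
380 [0.6197 0.2106 0.1157]
400 [0.6265 0.2096 0.1182]
```

servo_tool:
  steps:
    - {"x": 0.5, "y": 1, "z": -3, "yaw": 0}
    - {"x": 0.5, "y": 1, "z": -6, "yaw": 0}
    - {"x": 0.5, "y": 1, "z": -9, "yaw": 0}
    - {"x": 0.5, "y": 1, "z": -12, "yaw": 0}
    - {"x": 0.5, "y": 1, "z": -14, "yaw": 0}
    - {"x": 0.5, "y": 1, "z": -16, "yaw": 0}

```text
time: 21.55
ee_pos: [0.6054, 0.2139, 0.0927]
tcp_rot: [-179.9, -0.5, 172.0]
wrist_force: [4.3, -0.7, 2.9]
opening: 0.0609
```

```bash
cat > sl.py <<'E'
import sys
from h import *
t=sys.argv[1];o=wrist(t);print(o['time'],o['ee_pos'].round(4),o['tcp_rot'].round(2),o['opening'],o['wrist_force'].round(1),o['torque'].round(2))
p,d,W,K,M=wload(t)
for v in (160,260,300,330,350,380,400): print(v,W[v,315].round(4))
A=W[255:265,300:330].reshape(-1,3).mean(0);B=W[390:400,300:330].reshape(-1,3).mean(0);print('slope',np.degrees(np.arctan((B-A)[2]/np.hypot(*(B-A)[:2]))))
save(f'pics/{t}c.png',cv2.resize(p[130:260,230:400],None,fx=4.5,fy=4.5,interpolation=cv2.INTER_CUBIC))
E
python3 sl.py w16
```

```text
21.55 [0.6054 0.2139 0.0927] [-179.92   -0.48  172.01] 0.06088621064938026 [ 4.3 -0.7  2.9] [-0.1  -0.43  0.04]
160 [0.5399 0.223  0.0938]
260 [0.5743 0.2181 0.094 ]
300 [0.5893 0.216  0.095 ]
330 [0.601  0.2143 0.0959]
350 [nan nan nan]
380 [0.6232 0.2112 0.0953]
400 [0.6327 0.2098 0.0951]
slope nan
```

servo_tool:
  steps:
    - {"x": 0, "y": 0, "z": -1, "yaw": 0}
    - {"x": 0, "y": 0, "z": -2, "yaw": 0}
    - {"x": 0, "y": 0, "z": -2.5, "yaw": 0}

```text
time: 21.98
ee_pos: [0.6054, 0.2139, 0.0908]
tcp_rot: [-179.9, -0.5, 172.0]
wrist_force: [1.3, -2.2, 10.2]
opening: 0.0608
```

```bash
sed -i 's/mean(0)/mean(0)/; s/A=W\[255:265,300:330\].reshape(-1,3).mean(0);B=W\[390:400,300:330\].reshape(-1,3).mean(0)/A=np.nanmean(W[250:270,300:330].reshape(-1,3),0);B=np.nanmean(W[385:402,300:330].reshape(-1,3),0)/' sl.py; python3 sl.py w17
```

```text
21.975 [0.6054 0.2139 0.0908] [-179.94   -0.46  172.01] 0.06080235576457625 [ 1.3 -2.2 10.2] [-0.25  0.08  0.06]
160 [0.5398 0.223  0.0943]
260 [0.5739 0.2182 0.0934]
300 [0.5891 0.216  0.0937]
330 [0.6021 0.2142 0.0922]
350 [0.6101 0.213  0.093 ]
380 [0.6233 0.2112 0.0933]
400 [0.6331 0.2098 0.0928]
slope 0.020151975500954565
```

Level (0.0°). Lift 10 mm, shift back, look.

servo_tool:
  steps:
    - {"x": 0, "y": 0, "z": 3, "yaw": 0}
    - {"x": 0, "y": 0, "z": 8, "yaw": 0}
    - {"x": -4, "y": 1, "z": 10, "yaw": 0}
    - {"x": -9, "y": 2, "z": 10, "yaw": 0}
    - {"x": -11.5, "y": 2, "z": 10, "yaw": 0}
    - {"x": -11.5, "y": 2, "z": 10, "yaw": 0}

```text
time: 22.78
ee_pos: [0.5936, 0.216, 0.1008]
tcp_rot: [-179.9, -0.5, 172.0]
wrist_force: [1.3, 0.1, -5.9]
opening: 0.061
```

```bash
python3 sl.py w18
```

```text
22.775 [0.5936 0.216  0.1008] [-179.93   -0.46  172.02] 0.06099472945600084 [ 1.3  0.1 -5.9] [ 0.01 -0.01 -0.  ]
160 [0.5281 0.225  0.1018]
260 [0.5626 0.2201 0.102 ]
300 [0.5776 0.218  0.1029]
330 [0.5898 0.2163 0.103 ]
350 [0.5982 0.2151 0.1031]
380 [0.6113 0.2132 0.1035]
400 [0.6198 0.212  0.1044]
slope 2.082735535581059
```

View pics/w18c.png

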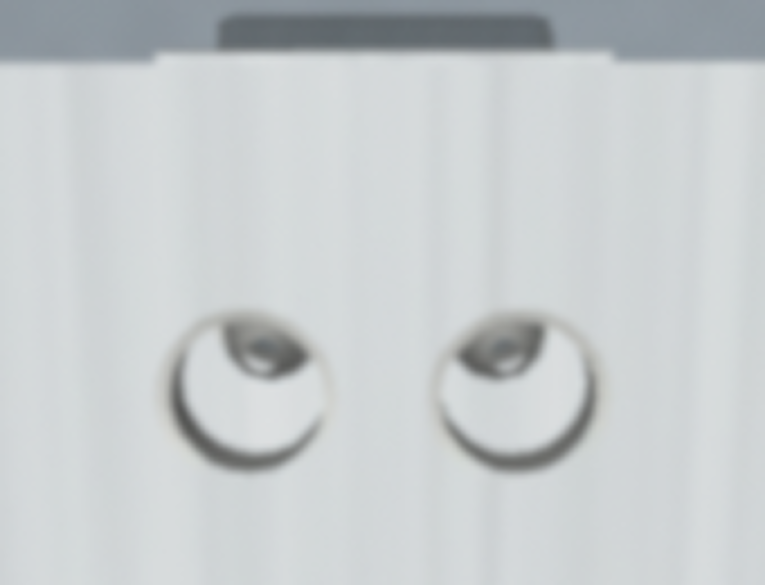

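```bash
python3 -c "
from rel import *
c=lambda x,y:crop(x,y,230,130,4.5)
print('hole',pair('w18',c(247.5,390),c(517.5,390)));print('tip',pair('w18',c(265,351),c(504,351)))
for z in (.102,.1035): print(z,fixz('w18',c(247.5,390),c(517.5,390),z))
for z in (.085,.087): print(z,fixz('w18',c(265,351),c(504,351),z))
"
```

```text
hole (0.0994888869276758, array([0.54736248, 0.22213551, 0.09948889]), np.float64(-8.016697711465795))
tip (0.08282098461984061, array([0.54767521, 0.22222162, 0.08282098]), np.float64(-8.01967963755026))
0.102 (array([0.54679576, 0.2222229 ]), np.float64(-8.016697711465628), np.float64(0.020564290907236115))
0.1035 (array([0.54645723, 0.2222751 ]), np.float64(-8.01669771146569), np.float64(0.020304022404654936))
0.085 (array([0.54723801, 0.22228691]), np.float64(-8.01967963755037), np.float64(0.020667680471041092))
0.087 (array([0.54683674, 0.22234683]), np.float64(-8.019679637550167), np.float64(0.020362662404638406))
```

Aligned within about 0.3 mm. Descend onto the posts.

servo_tool:
  steps:
    - {"x": 0.3, "y": 0, "z": -5, "yaw": 0}
    - {"x": 0.3, "y": 0, "z": -9, "yaw": 0}
    - {"x": 0.3, "y": 0, "z": -13, "yaw": 0}
    - {"x": 0.3, "y": 0, "z": -17, "yaw": 0}
    - {"x": 0.3, "y": 0, "z": -20, "yaw": 0}
    - {"x": 0.3, "y": 0, "z": -20, "yaw": 0}

```text
time: 23.58
ee_pos: [0.594, 0.2159, 0.0805]
tcp_rot: [-179.9, -0.5, 172.0]
wrist_force: [0.8, 0.1, -5.3]
opening: 0.0606
```

```bash
python3 sl.py w19
```

```text
23.575 [0.594  0.2159 0.0805] [-179.92   -0.48  172.02] 0.06062241347352165 [ 0.8  0.1 -5.3] [-0.03  0.01  0.03]
160 [0.5285 0.2249 0.0806]
260 [0.563  0.22   0.0815]
300 [0.5785 0.2178 0.0814]
330 [0.5905 0.2161 0.0821]
350 [0.5987 0.215  0.0826]
380 [0.6123 0.2131 0.0824]
400 [0.6207 0.2119 0.0836]
slope 2.0704203110190047
```

View pics/w19c.png

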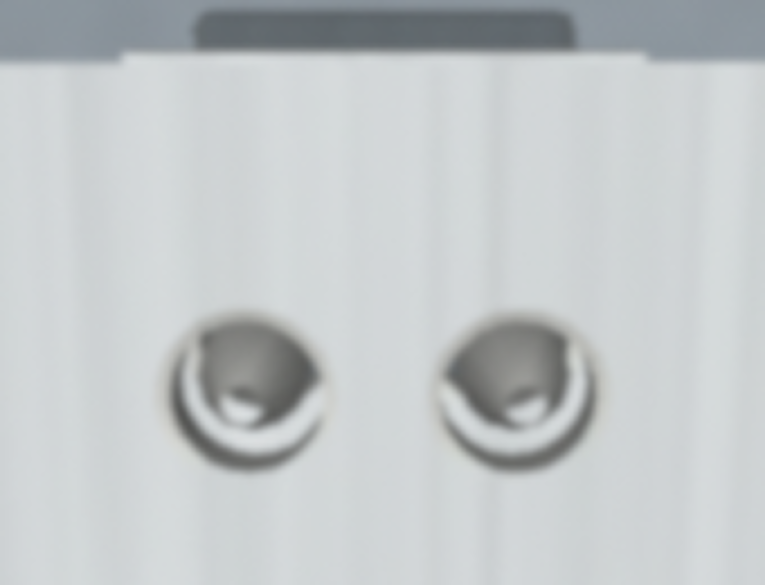

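No contact, posts centred in the holes. About 12 mm left.

servo_tool:
  steps:
    - {"x": 0, "y": 0, "z": -3, "yaw": 0}
    - {"x": 0, "y": 0, "z": -6, "yaw": 0}
    - {"x": 0, "y": 0, "z": -8, "yaw": 0}
    - {"x": 0, "y": 0, "z": -10, "yaw": 0}
    - {"x": 0, "y": 0, "z": -11, "yaw": 0}

```text
time: 24.25
ee_pos: [0.5941, 0.2159, 0.0696]
tcp_rot: [-179.9, -0.5, 172.0]
wrist_force: [-0.1, -0.1, -3.9]
opening: 0.0608
```

servo_tool:
  steps:
    - {"x": 0, "y": 0, "z": -1, "yaw": 0}
    - {"x": 0, "y": 0, "z": -2, "yaw": 0}
    - {"x": 0, "y": 0, "z": -2, "yaw": 0}

```text
time: 24.62
ee_pos: [0.5942, 0.216, 0.0681]
tcp_rot: [-179.9, -0.4, 172.0]
wrist_force: [-0.3, -0.6, -0.3]
opening: 0.061
```

```bash
python3 sl.py w20
```

```text
24.625 [0.5942 0.216  0.0681] [-179.95   -0.43  172.02] 0.060997638735860366 [-0.3 -0.6 -0.3] [-0.19  0.48  0.07]
160 [0.5287 0.225  0.069 ]
260 [0.5632 0.2201 0.0693]
300 [0.5782 0.218  0.0702]
330 [0.5902 0.2163 0.0707]
350 [0.5988 0.2151 0.0705]
380 [0.6131 0.2131 0.0693]
400 [0.6206 0.212  0.0716]
slope 0.5416022454097597
```

Contact beginning at the pair end. Press slightly more.

servo_tool:
  steps:
    - {"x": 0, "y": 0, "z": -1, "yaw": 0}
    - {"x": 0, "y": 0, "z": -2, "yaw": 0}
    - {"x": 0, "y": 0, "z": -2.5, "yaw": 0}

```text
time: 25.05
ee_pos: [0.5943, 0.2159, 0.0674]
tcp_rot: [-180.0, -0.4, 172.0]
wrist_force: [-5.7, -2.2, 14.3]
opening: 0.0609
```

```bash
python3 sl.py w21
```

```text
25.05 [0.5943 0.2159 0.0674] [-179.96   -0.37  172.01] 0.06085304125427227 [-5.7 -2.2 14.3] [-0.91  1.73 -0.08]
160 [0.5286 0.2249 0.0705]
260 [0.563  0.2201 0.0693]
300 [0.5784 0.2179 0.0691]
330 [0.5907 0.2161 0.0692]
350 [0.5993 0.2149 0.069 ]
380 [0.6115 0.2132 0.0707]
400 [0.6216 0.2118 0.0698]
slope 0.019188238087175003
```

Flat (0.0°, 20 N contact, top 8 mm above the narrow plate's). Relax, release and rise.

servo_tool:
  steps:
    - {"x": 0, "y": 0, "z": 1, "yaw": 0}
    - {"x": 0, "y": 0, "z": 1, "yaw": 0}
    - {"x": 0, "y": 0, "z": 1, "yaw": 0}
    - {"x": 0, "y": 0, "z": 1, "yaw": 0}
    - {"x": 0, "y": 0, "z": 1, "yaw": 0}
  grip: 85

```text
time: 25.72
ee_pos: [0.5942, 0.2159, 0.0682]
tcp_rot: [-180.0, -0.4, 172.0]
wrist_force: [0.1, 0.4, -0.3]
opening: 0.0848
```

servo_tool:
  steps:
    - {"x": 0, "y": 0, "z": 8, "yaw": 0}
    - {"x": 0, "y": 0, "z": 30, "yaw": 0}
    - {"x": 0, "y": 0, "z": 65, "yaw": 0}
    - {"x": 0, "y": 0, "z": 105, "yaw": 0}
    - {"x": 0, "y": 0, "z": 145, "yaw": 0}
    - {"x": 0, "y": 0, "z": 175, "yaw": 0}
    - {"x": 0, "y": 0, "z": 185, "yaw": 0}
    - {"x": 0, "y": 0, "z": 185, "yaw": 0}

```text
time: 26.72
ee_pos: [0.5944, 0.2159, 0.2532]
tcp_rot: [-180.0, -0.3, 172.0]
wrist_force: [-0.7, -1.1, -0.3]
opening: 0.0851
```

```bash

python3 -c "
from h import *
o=wrist('w22');print(o['time'],o['ee_pos'],o['opening'],o['wrist_force'])
p,d,W,K,M=wload('w22')
m=(W[...,2]>.06)&(W[...,2]<.078);m[:100]=0;m[290:]=0;m[:,:260]=0;m[:,380:]=0
q=W[m];co=np.linalg.lstsq(np.c_[q[:,:2],np.ones(len(q))],q[:,2],rcond=None)[0];print(np.degrees(co[:2]),q[:,2].mean(),cv2.minAreaRect((q[:,:2]*1000).astype(np.float32)))
p,d=camera('side');save('pics/s22.png',cv2.resize(p[80:300,220:440],None,fx=2.7,fy=2.7,interpolation=cv2.INTER_CUBIC))
p,d=camera('top');W=cloud('top',d);b=W[170:240,260:330].reshape(-1,3);q=b[b[:,2]>.02];print('brk',q.min(0),q.max(0))"
```

```text
26.725 [0.59443693 0.21592958 0.25323003] 0.08514620025671409 [-0.65090686 -1.09188861 -0.25381717]
[ 0.09280524 -0.07059104] 0.06951211794332349 ((591.3472290039062, 215.567626953125), (62.157249450683594, 136.92755126953125), 82.00212860107422)
brk [ 0.46306167 -0.03762642  0.02090074] [0.56398823 0.04975314 0.10169736]
```

View pics/w22.png

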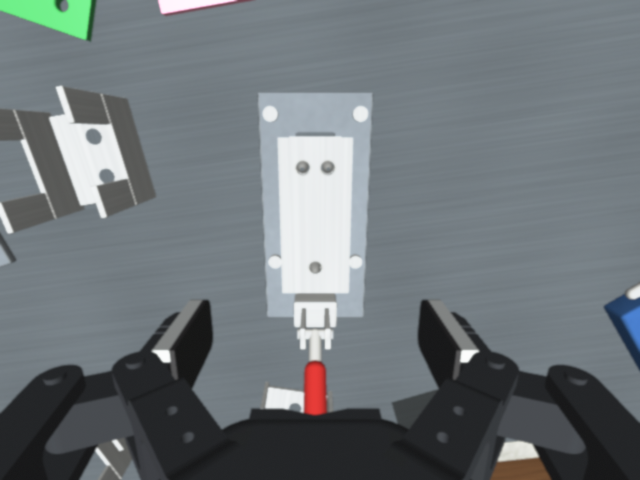

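View pics/s22.png

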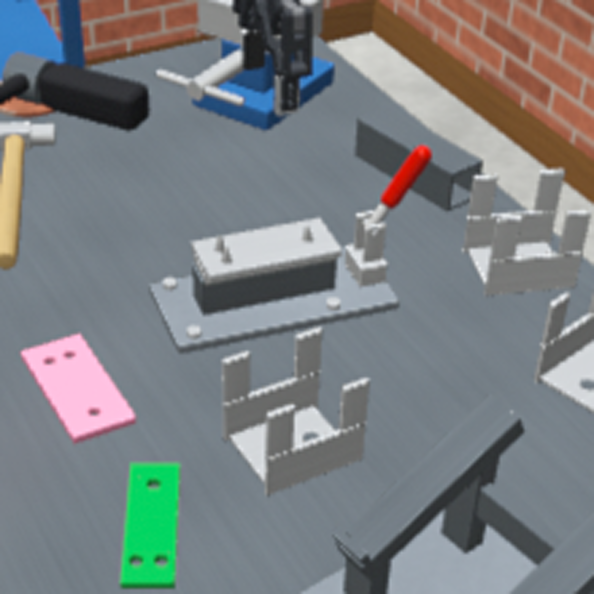

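The wide plate lies flat with all three posts through, at (303,167), (328,167) and (315,267). The bracket hasn't moved and the gripper is clear, so I'm handing in.

```bash
python3 -c "
from h import *
print(job_done(),get_obs()['time'])"
```

```text
the job is handed in; nothing more can be done
the job is handed in; nothing more can be done
```

The fixture is loaded: the narrow plate is on the seat and the wide plate is stacked flat on top of it, both over all three posts. I handed the job in at about 27 s.

**Method:** I gripped each plate across its width on the rack. Because the tool can only turn about the vertical, I levelled each plate by pressing it lightly on the post tips, 12 mm off its final position. I then lifted it, lined it up by sighting the post tips through the holes, and lowered it until the wrist sensor showed contact. That was about 10 N for the narrow plate and 20 N for the wide one, and only then did I release.

**Last checks:**
- **Wide plate:** it is level to about 0.1° and its top reads 69.5 mm, against 71 mm nominal. The camera's depth reads 1 to 2 mm low throughout.
- **Narrow plate:** after release its top read 61.3 mm, against 63 mm nominal. The fitted slope was 0.5°, which I put down to depth noise. With the wide plate stacked on it, the top is 8.3 mm higher, as it should be.
- **Bracket:** its extent in the top camera matches the start to within 1 mm, apart from a 2 mm lower reading of its highest point, which I take as depth noise.
- **Disagreement:** the outline lengths fitted from depth came out short (143 and 137 mm, with 44 and 62 mm widths as expected, for two 140 mm plates). I put this down to how I masked the picture.

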